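# Run the last walnuts out of the lever dispenser

## Task

The last three walnuts for the baking are waiting in the chute of the lever dispenser. With the fingers, push the ramekin that stands in front of it along the worktop and home against the wire locator under the spout, press the red lever pad right down and keep it down until all three walnuts have dropped into the ramekin, then let the lever up gently so that the steel spout lid comes down without slamming. Nothing is to be picked up or pinched, and the other things on the worktop stay where they are.

Things in the scene. Friction and masses are not known exactly. Their poses are not given: they have to be found in the camera images.
- dispenser: sage-green counter-top nut dispenser with clear walls, fixed, about 160 mm long, 92 wide, 183 high. Origin on the worktop under the front edge of the chute floor; x points from spout to back, y to the lever's side, z up. The chute slopes down to its mouth, 62 mm above the worktop, shut by the steel lid; the base begins 28 mm behind the origin
- dish_spot (a point): point on the worktop under the spout, 33 mm in front of the dispenser's origin, where the ramekin's middle belongs when home in the wire locator: a half ring of 7 mm wire, 13 mm above the worktop, open to the front, its ends flaring out to 96 mm apart
- press_lever: steel lever with the red pad, on the dispenser's y side; origin at its pivot, 135 mm behind the dispenser's origin and 125 mm above the worktop; pressed right down it has tipped by 0.28 rad, pad end downward
- pad_top (a point): middle of the upper face of the red pad, 36 x 38 mm, 8 thick, on the front end of the steel lever; 5 mm behind and 74 mm to the y side of the dispenser's origin, 142 mm above the worktop at rest, 106 mm pressed right down. Pressing takes 3 to 5 N; a spring raises it at once when let go. Pivot 130 mm behind. The clear chute wall, 150 mm high, stands 32 mm beside its edge
- spout_lid (a joint): angle of the hinged steel lid over the chute mouth: 0 shut, 0.655 rad fully open; it turns 2.34 times as far as the lever, which it follows both ways. Let go, it slams shut at more than 5 rad/s; it comes down gently while the pad never rises faster than 0.1 m/s (1.8 rad/s at the lid)
- ramekin: small white ramekin, loose, 74 mm across at the rim, 70 mm at the foot, 38 mm high, 0.12 kg, inside about 62 mm across; stands on the worktop 8 to 15 cm in front of its place; origin in the middle of its underside
- walnut_1: brown walnut, 26 mm, loose in the chute, resting against the lid; origin at its centre
- walnut_2: brown walnut, 26 mm, second in the chute; origin at its centre
- walnut_3: brown walnut, 26 mm, last in the chute; origin at its centre
- lemon: yellow lemon, 70 x 57 x 56 mm, loose, stands by; origin under its middle
- spoon: steel teaspoon, 138 mm long, loose, stands by; origin under its middle
- measuring_cup: small steel measuring cup with flat handle, 59 x 112 x 30 mm, loose, stands by; origin under its middle
- salt: salt shaker, 44 mm across, 90 mm high, loose, stands by; origin under its middle
- cutter: round steel cookie cutter, 63 mm across, 22 mm high, loose, stands by; origin under its middle
Mind the look-alikes: they are no part of the job. What is shaped like the ramekin but orange is not meant.

How it is judged:
By the outcome, as a careful person would: the job done as asked, in the order asked, and still so for the second after the job is handed in, with the robot touching nothing.
It also fails if it takes over 64 s, if anything falls off the work surface, if the arm or the gripper's body presses on something with over 40 N, if the wrist force passes 120 N, or if a joint passes its speed limit or range.

## Robot

A 6-joint arm with a two-finger parallel gripper is mounted at the origin on a cart in front of the work surface, level with it; the furniture and walls round the work are solid. World frame = base frame: x ahead of the robot, y to its left, z up, the work surface at z = 0. Lengths are in m, angles in rad, forces in N, time in s.
With the tool pointing down it reaches from about 0.275 to 0.825 m from the base axis. Payload 4.9 kg.
Tool frame: the origin (TCP) lies midway between the tips of the shut fingers; the grasp point (between the pads) lies 19 mm behind it (grip_point_offset is the distance from the TCP to the grasp point, in m); z points along the fingers, y is the line along which they close (so a half turn about z gives the same grasp; the last joint's range is limited). The gripper opens to 85 mm and grips with 20 to 120 N. Pads are 22 mm wide; open, the fingers measure 114 mm over their backs; the gripper's body (76 mm by 85 mm) begins 54 mm behind the grasp point. The pads swing forward as they close: fully open they stand 13 mm farther back than shut.
Start: joints at [1.053, 0.326, -0.193, 1.052, 0, 1.437], TCP at [0.206, 0.51, 0.231] pointing down, gripper open.
Joint ranges: [-2.65, 2.65], [-0.97, 1.79], [-1.3, 1.35], [-1.93, 2.1], [-1.47, 1.37], [-3.14, 3.14]. Speed limits (rad/s): [2.57, 2.57, 3.14, 3.14, 3.14, 3.14].

## Interface

Orientations are given as a rotation vector (axis times angle).
In Python, from cell import * gives the robot as it stands. Calls block until the motion is done:
- movep(position, orientation): joint-space move of the TCP to a pose.
- move_l(position, velocity=0.15, rot=None, until_force=None): straight line of the TCP; rot=None keeps the orientation; velocity is the mean speed in m/s. With until_force (N) it stops when the force on the tool has changed by that much, and returns True; else False.
- set_joints(angles): joint-space move.
- let_go() and grab(newtons=None): open the fingers fully, or close them until they stop; newtons is the grip in N (None keeps the last).
- sleep(seconds).
- ik(position, orientation): joint angles nearest the present ones, or None.
- get_state(): the state.
- grab_frame(name): name is "side" or "top"; returns a dict with "img" (420x560x3 uint8, red, green, blue), "fx", "fy", "cx", "cy" (pixels), "k1" (the pictures are not rectified: a ray, as slopes to the right and down, at radius r is drawn at 1 + k1 r^2 times it, then the intrinsics apply), "cam_to_world" (4x4, takes a point from camera to world coordinates). Camera axes: x right, y down, z forward; pixel columns grow to the right and rows downward; lengths in m; the calibration is good to about 2 mm. A picture is of the moment at which its call begins. There is no depth.
A pose or a line that the arm cannot do raises MotionError and nothing moves.
- sign_off(): hands the job in; it is judged then, once.
Trained networks look in the newest picture that a camera, given by its name, has taken for a name from the list of things; names that differ only in an ending like _2 or _b are one class to them, and where a whole thing is asked for, a point or a joint stands for the part that bears it (a point fixed in the world has none). Each returns a list of dicts, best first, with "score" (0 to 1); they miss things now and then, are a little off and sometimes report something else, mostly with a low value. They report only what shows in the picture. A call takes as long as a camera call. They do not tell look-alikes from the thing itself.
- spot_in(camera, name): "centre" ([column, row] in pixels, amid what is visible of it).
- silhouettes(camera, name): "mask" (420x560 bool, what is visible of it) and "centre" ([column, row] in pixels, amid what is visible of it).
- tip_of(camera, name): "centre" ([column, row] in pixels: a listed point, or the origin of a listed thing).
The state is a dict: "clock": time; "q": joint angles; "joint_velocities": joint speeds; "tau": joint torques, N m; "position": TCP position; "eef_rot": TCP orientation; "contact_force": force on the tool from outside, world axes, zero at the start; "wrist_torque": the same for the moment, N m; "finger_gap": opening from 0.0 (shut) to 1.0 (fully open); "grasp_force": force on a finger pad.
Only numpy, scipy, OpenCV 4.12 (cv2) and the standard library are available. Lean on these libraries where they do the work, as an engineer would, in place of code of your own. Each camera call takes 0.05 s, during which the arm holds its last target. There are 200 camera calls.

## Working session

There is one attempt and no reset: what is moved stays moved. The work goes in short steps, each a Python script; the robot and the scene stay as the last script left them, time stands still between calls to the robot, and variables do not carry over. Pictures are saved under pics/ and viewed, at most 10 in all, crops included, and the job is handed in when it is done.

```bash
ls; mkdir -p pics; cat > h.py <<'E'
from cell import *
import numpy as np, cv2
def ray(f,px):
    K=np.array([[f["fx"],0,f["cx"]],[0,f["fy"],f["cy"]],[0,0,1.]])
    u=cv2.undistortPoints(np.array([[px]],float),K,np.array([f["k1"],0,0,0,0.]))[0,0]
    T=np.array(f["cam_to_world"]); d=T[:3,:3]@np.array([u[0],u[1],1]); return T[:3,3],d/np.linalg.norm(d)
def onz(f,px,z):
    o,d=ray(f,px); return o+d*(z-o[2])/d[2]
def proj(f,P):
    T=np.linalg.inv(np.array(f["cam_to_world"])); p=T[:3,:3]@np.array(P)+T[:3,3]; x,y=p[:2]/p[2]
    s=1+f["k1"]*(x*x+y*y); return np.array([f["fx"]*x*s+f["cx"],f["fy"]*y*s+f["cy"]])
def tri(rays):
    A=np.zeros((3,3));b=np.zeros(3)
    for o,d in rays:
        M=np.eye(3)-np.outer(d,d);A+=M;b+=M@o
    return np.linalg.solve(A,b)
E
python3 - <<'E'
from h import *
F={c:grab_frame(c) for c in("side","top")}
cv2.imwrite("pics/a.png",np.vstack([cv2.resize(F[c]["img"][:,:,::-1],(400,300)) for c in F]))
for c in F:
    cv2.imwrite(f"pics/{c}.png",F[c]["img"][:,:,::-1])
    print(c,np.round(F[c]["cam_to_world"],3)[:3].tolist())
    for n in("dispenser","dish_spot","press_lever","pad_top","ramekin","walnut_1","lemon","spoon","measuring_cup","salt","cutter"):
        print(n,[(np.round(t["centre"]).tolist(),round(t["score"],2),np.round(onz(F[c],t["centre"],.142 if n=="pad_top" else 0),3)[:2].tolist()) for t in tip_of(c,n)])
s=get_state();print(s["clock"],s["position"],s["eef_rot"],s["contact_force"])
E
```

```text
pics
side [[0.999, 0.024, -0.026, 0.589], [0.034, -0.51, 0.86, -1.006], [0.007, -0.86, -0.51, 0.771]]
dispenser [([300.0, 260.0], 0.66, [0.613, 0.04])]
dish_spot []
press_lever []
pad_top [([296.0, 202.0], 0.42, [0.597, 0.133])]
ramekin [([249.0, 270.0], 0.89, [0.471, -0.011]), ([213.0, 251.0], 0.56, [0.356, 0.074])]
walnut_1 [([308.0, 232.0], 0.5, [0.638, 0.193])]
lemon [([251.0, 314.0], 0.7, [0.492, -0.187])]
spoon [([246.0, 201.0], 0.61, [0.422, 0.383])]
measuring_cup [([300.0, 196.0], 0.78, [0.614, 0.429]), ([307.0, 233.0], 0.45, [0.636, 0.185])]
salt [([333.0, 303.0], 0.83, [0.697, -0.139]), ([298.0, 195.0], 0.58, [0.607, 0.437])]
cutter [([216.0, 315.0], 0.82, [0.408, -0.196])]
top [[-0.13, -0.967, 0.219, 0.354], [-0.991, 0.127, -0.03, 0.149], [0.001, -0.221, -0.975, 1.09]]
dispenser [([301.0, 202.0], 0.64, [0.627, 0.051])]
dish_spot [([305.0, 217.0], 0.74, [0.582, 0.048]), ([337.0, 256.0], 0.7, [0.462, -0.025])]
press_lever [([298.0, 182.0], 0.59, [0.685, 0.053])]
pad_top [([276.0, 201.0], 0.7, [0.602, 0.126])]
ramekin [([336.0, 255.0], 0.86, [0.464, -0.021]), ([308.0, 299.0], 0.69, [0.357, 0.073])]
walnut_1 [([297.0, 183.0], 0.55, [0.683, 0.055])]
lemon [([397.0, 238.0], 0.75, [0.49, -0.201])]
spoon [([195.0, 284.0], 0.55, [0.435, 0.372])]
measuring_cup [([178.0, 223.0], 0.84, [0.611, 0.405])]
salt [([362.0, 167.0], 0.67, [0.708, -0.14])]
cutter [([303.0, 215.0], 0.62, [0.588, 0.053]), ([396.0, 268.0], 0.56, [0.405, -0.181])]
1.2 [0.20595023 0.51002395 0.23128873] [5.99113907e-01 3.08392379e+00 5.18744910e-05] [ 0.00052537  0.26745198 -0.24498914]
```

```bash
python3 - <<'E'
import cv2,numpy as np
a=cv2.imread("pics/top.png")[130:340,190:430];b=cv2.imread("pics/side.png")[160:340,180:380]
b=cv2.resize(b,(400,360),interpolation=3);a=cv2.resize(a,(400,350),interpolation=3)
cv2.imwrite("pics/c.png",np.hstack([cv2.copyMakeBorder(a,0,10,0,0,0),b]))
E
```

```text
(no output)
```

View pics/top.png

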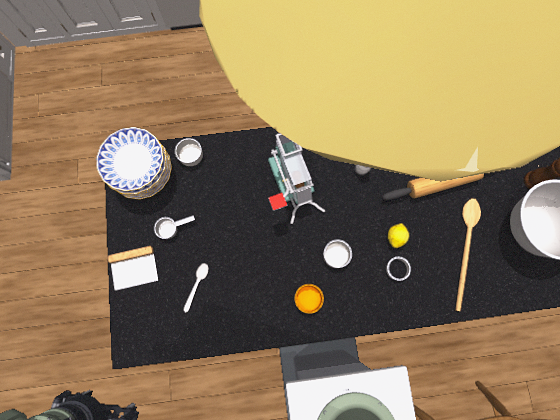

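View pics/c.png

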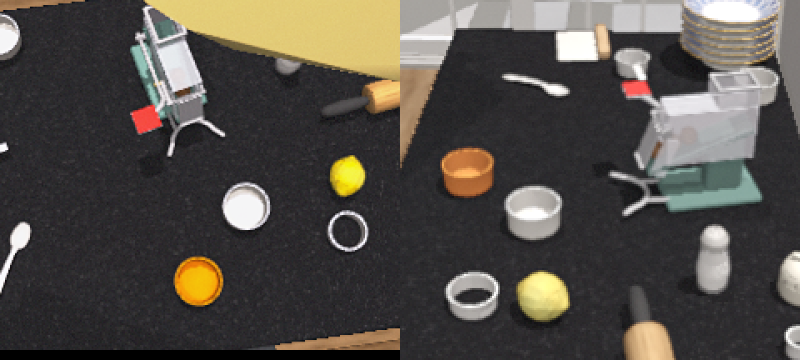

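The top view shows these candidates for the ramekin:
- The white ramekin at (337,254).
- An orange look-alike at (309,299), which is not meant.
- The steel cutter ring at (399,268).
- A white or steel cup at (188,152), far from the dispenser.

I choose (337,254): white, solid bottom and in front of the spout. The crop confirms it. The red pad is at (278,201), and the locator ends are near (324,210) and (292,222).

```bash
cat >> h.py <<'E'
from scipy.optimize import least_squares
def hullc(f,P):
    h=cv2.convexHull(np.array([proj(f,p) for p in P],np.float32)); m=cv2.moments(h); return np.array([m["m10"],m["m01"]])/m["m00"]
def ramk(x,y):
    t=np.linspace(0,2*np.pi,40); return [(x+r*np.cos(a),y+r*np.sin(a),z) for r,z in((.037,.038),(.035,0)) for a in t]
def mc(m): 
    m=cv2.moments(m.astype(np.uint8),True); return np.array([m["m10"],m["m01"]])/m["m00"]
def ramloc(f,c,near):
    best=None
    for s in silhouettes(c,"ramekin"):
        p=cv2.convexHull(np.argwhere(s["mask"])[:,::-1].astype(np.int32)); M=np.zeros((420,560),np.uint8); cv2.fillConvexPoly(M,p,1)
        q=least_squares(lambda v:hullc(f,ramk(*v))-mc(M),near).x
        if np.hypot(*(q-near))<.05: return q
def padmask(f):
    h=cv2.cvtColor(f["img"],cv2.COLOR_RGB2HSV); m=((h[...,0]<6)|(h[...,0]>174))&(h[...,1]>170)&(h[...,2]>90)
    n,l,s,_=cv2.connectedComponentsWithStats(m.astype(np.uint8)); k=1+np.argmax(s[1:,4]); return l==k,s[k]
E
python3 - <<'E'
from h import *
F={};rays=[];pts={}
for c in("side","top"):
    f=F[c]=grab_frame(c)
    print(c,"ram",ramloc(f,c,np.array([.466,-.017])))
    m,s=padmask(f); print("pad",mc(m),s, onz(f,mc(m),.140)); rays.append(ray(f,mc(m)))
    r=cv2.minAreaRect(np.argwhere(m)[:,::-1].astype(np.float32)); print([np.round(onz(f,q,.142)[:2],3).tolist() for q in cv2.boxPoints(r)])
    ss=silhouettes(c,"dispenser"); print([(x["score"],x["mask"].sum()) for x in ss])
    h=cv2.cvtColor(f["img"],cv2.COLOR_RGB2HSV)
    cv2.imwrite(f"pics/z{c}.png",cv2.resize((f["img"][135:230,255:335] if c=="top" else f["img"][190:275,275:365])[:,:,::-1],None,fx=5,fy=5,interpolation=cv2.INTER_CUBIC))
print("pad tri",tri(rays))
f=F["top"]
for p in((324,210),(292,222)): print(onz(f,p,.013))
a=cv2.imread("pics/ztop.png");b=cv2.imread("pics/zside.png");b=cv2.copyMakeBorder(b,0,a.shape[0]-b.shape[0],0,0,0) 
b=cv2.resize(b,(390,a.shape[0]));cv2.imwrite("pics/z.png",np.hstack([a,b]))
E
```

```text
side ram [ 0.46587172 -0.01971994]
pad [484.05793103  80.44275862] [472  57  26  45 725] [1.75822793 1.7521623  0.14      ]
[[1.517, 1.312], [2.005, 2.547], [2.141, 2.469], [1.614, 1.27]]
[(0.57, np.int64(3207)), (0.28, np.int64(212))]
top ram [ 0.46370539 -0.02064141]
pad [277.3027027  200.84324324] [269 193  18  17 185] [0.6021013 0.1227441 0.14     ]
[[0.615, 0.144], [0.623, 0.107], [0.589, 0.101], [0.581, 0.137]]
[(0.65, np.int64(2353))]
pad tri [0.76355856 0.04558864 0.48637403]
[ 0.59189636 -0.00725449  0.013     ]
[0.56954411 0.08643527 0.013     ]
```

View pics/ztop.png

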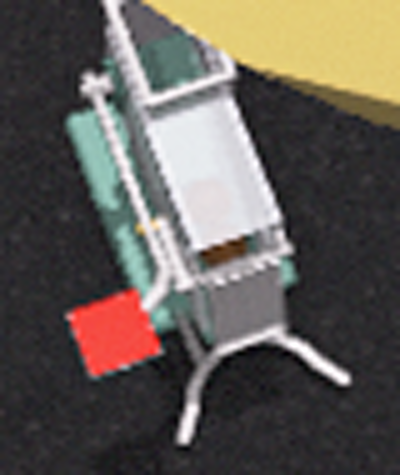

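View pics/zside.png

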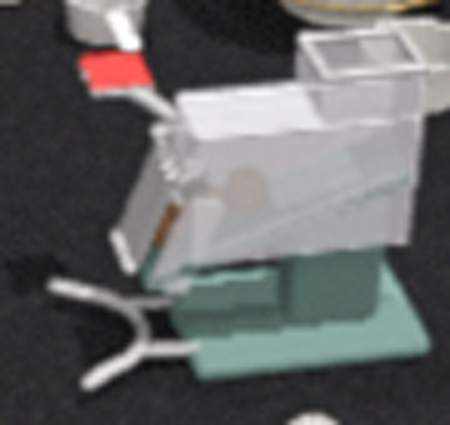

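The dispenser's yaw is about 0.225 rad, from the locator ends (96 mm apart as computed) and the pad edges. That puts the dish spot at about (0.581, 0.042) and the ramekin at (0.465, -0.020). I'll push in two legs: first onto the dispenser's axis, then straight in.

```bash
cat >> h.py <<'E'
from scipy.spatial.transform import Rotation as Ro
YAW=.225; X=np.array([np.cos(YAW),np.sin(YAW)]); Y=np.array([-X[1],X[0]]); O=np.array([.6136,.0497]); DISH=O-.033*X
def rv(d,alt=0):
    z=np.array([0,0,-1.]); best=None
    for s in(1,-1):
        x=np.array([*(s*d),0]); q=Ro.from_matrix(np.c_[x,np.cross(z,x),z]).as_rotvec()
        j=ik([.45,0,.15],q)
        if j is not None and (best is None or abs(j[5])<best[0]): best=(abs(j[5]),q)
    return best[1]
def at(p,z): return [float(p[0]),float(p[1]),z]
def look(near):
    f={c:grab_frame(c) for c in("side","top")}
    r={c:ramloc(f[c],c,near) for c in f}
    for c in r: print(c,r[c], None if r[c] is None else ((r[c]-DISH)@np.c_[X,Y]).round(4))
    return f
E
python3 - <<'E'
from h import *
ram=np.array([.4648,-.0202]); T=DISH-.055*X; d=(T-ram)/np.linalg.norm(T-ram)
q=rv(d); print(DISH,T,d,q,ik(at(ram-.08*d,.01),q))
grab(20)
movep(at(ram-.085*d,.12),q); move_l(at(ram-.085*d,.008),.12)
c=move_l(at(T-.05*d,.008),.06,until_force=8); print(c)
s=get_state();print(s["clock"],s["position"],s["contact_force"],s["finger_gap"])
move_l(at(T-.08*d,.008),.1); move_l(at(T-.10*d,.15),.15)
f=look(T)
print("pad side",onz(f["side"],(298,204),.142), get_state()["clock"])
cv2.imwrite("pics/b1.png",cv2.resize(np.hstack([f["top"]["img"][130:310,230:410],f["side"]["img"][160:340,200:380]])[:,:,::-1],None,fx=2.2,fy=2.2,interpolation=2))
E
```

```text
[0.58143179 0.04233749] [0.52781812 0.03006664] [0.78176274 0.623576  ] [ 1.03776574 -2.96523973 -0.        ] [-0.35374154  0.38790896 -0.81799413  0.36489323  0.         -1.02705021]
False
7.6583 [ 0.48866385 -0.00118792  0.00802598] [ 0.26701119 -0.19647395  0.55082256] -0.0023536269520551246
side [0.53131725 0.02622584] [-0.0524 -0.0045]
top [0.52769103 0.02608994] [-0.056  -0.0038]
pad side [0.60328171 0.11883424 0.142     ] 9.4167
```

View pics/b1.png

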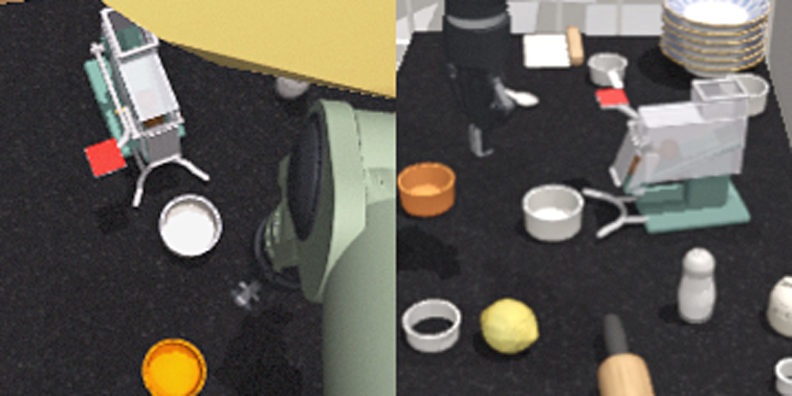

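The first leg worked: the white ramekin (at (190,226) in the crop) now stands in front of the locator, 53 mm short and about 2 mm off-axis. The neighbours have not moved. Next is the straight push home.

```bash
sed -i 's/O=np.array(\[.6136,.0497\])/O=np.array([.6142,.0478])/' h.py; python3 - <<'E'
from h import *
ram=np.array([.5295,.0262]); d=(DISH-ram)/np.linalg.norm(DISH-ram); q=rv(d)
movep(at(ram-.08*d,.12),q); move_l(at(ram-.075*d,.008),.15)
move_l(at(DISH-.060*d,.008),.06)
c=move_l(at(DISH-.036*d,.008),.02,until_force=5); print(c)
s=get_state();p=np.array(s["position"]);print(s["clock"],p,s["contact_force"],(p[:2]-DISH)@np.c_[X,Y])
move_l(at(p[:2]-.04*d,.008),.08); move_l(at(p[:2]-.09*d,.17),.2)
f=look(DISH); print(get_state()["clock"])
cv2.imwrite("pics/b2.png",cv2.resize(np.hstack([f["top"]["img"][150:250,250:350],f["side"]["img"][180:280,260:360]])[:,:,::-1],None,fx=4,fy=4,interpolation=2))
E
```

```text
True
12.8583 [0.53444679 0.02753962 0.00748464] [ 0.44302277  0.17056546 -0.10431866] [-0.04926318 -0.00195625]
side [0.5823797  0.04600934] [0.0016 0.0054]
top [0.57885611 0.0401293 ] [-0.0032  0.0004]
14.7
```

View pics/b2.png

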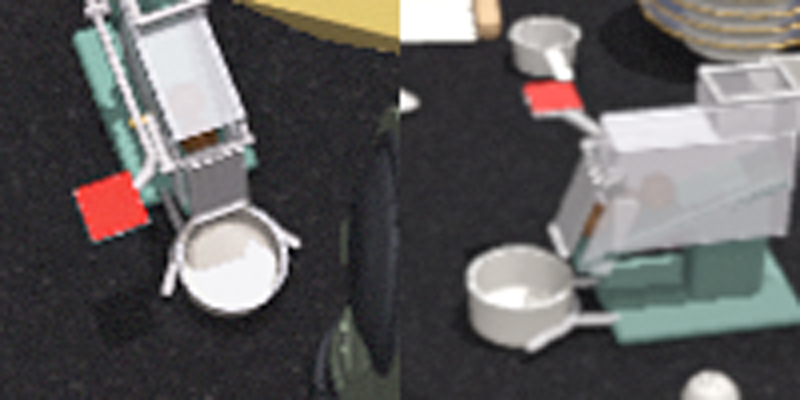

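The ramekin is home: in the crop at (232,258) it is seated against the wire half ring, and the push stopped on contact. Now I'll press the pad.

```bash
python3 - <<'E'
from h import *
P=O+.002*X+.077*Y; q=rv(X); p=get_state()["position"]
move_l([p[0],p[1],.23],.2)
movep(at(P,.19),q); move_l(at(P,.150),.1)
print("touch",move_l(at(P,.130),.02,until_force=1.5),get_state()["position"],get_state()["contact_force"])
print("down",move_l(at(P,.098),.03,until_force=12))
for i in range(3):
    s=get_state();print(s["clock"],s["position"],s["contact_force"]); sleep(.7)
f={c:grab_frame(c) for c in("side","top")}
cv2.imwrite("pics/b3.png",cv2.resize(np.hstack([f["top"]["img"][150:250,250:350],f["side"]["img"][180:280,260:360]])[:,:,::-1],None,fx=4,fy=4,interpolation=2))
E
```

```text
touch True [0.59880974 0.12331707 0.14036008] [ 1.24531523 -0.86018437  1.96951113]
down True
18.1417 [0.59923579 0.12339743 0.10697105] [-2.68676612 -0.63978765  9.34726008]
18.8417 [0.59924132 0.12342017 0.10694894] [-2.79544314 -0.18412519  7.59886604]
19.5417 [0.59924599 0.12339118 0.10694536] [-2.91302883 -0.56401855  9.10856716]
```

View pics/b3.png

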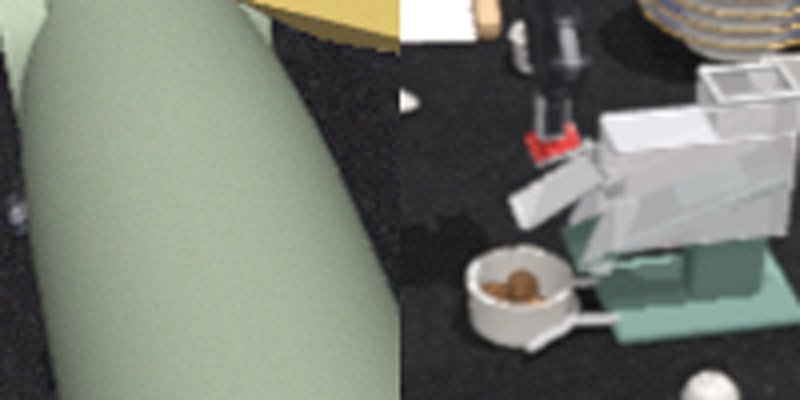

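The pad is right down and the lid is open. The chute looks empty and walnuts lie in the ramekin at (520,288) in the crop. I'll wait a moment, then let it up slowly.

```bash
python3 - <<'E'
from h import *
sleep(1)
p=get_state()["position"]
move_l([p[0],p[1],.155],.022); print(get_state()["contact_force"])
move_l([p[0],p[1],.23],.1); movep([.42,.22,.28],get_state()["eef_rot"]); sleep(.5)
f=look(DISH)
for c in f: print(c,len(silhouettes(c,"walnut_1")),[(t["centre"],t["score"]) for t in spot_in(c,"walnut_1")])
for n,q in(("lemon",(397,238)),("spoon",(195,284)),("measuring_cup",(178,223)),("cutter",(396,268)),("salt",(362,167))): print(n,q,[np.round(t["centre"]).tolist() for t in tip_of("top",n)])
print(get_state()["clock"])
cv2.imwrite("pics/b4.png",cv2.resize(np.hstack([f["top"]["img"][150:250,250:350],f["side"]["img"][180:280,260:360]])[:,:,::-1],None,fx=4,fy=4,interpolation=2))
E
```

```text
[-0.15759824 -0.03783502 -0.06494566]
side [0.58296669 0.04591299] [0.0021 0.0051]
top None None
side 1 [([290.3, 253.7], 0.43)]
top 3 [([308.0, 222.0], 0.5), ([299.2, 215.4], 0.44), ([309.0, 208.0], 0.4)]
lemon (397, 238) [[394.0, 239.0]]
spoon (195, 284) [[276.0, 151.0]]
measuring_cup (178, 223) [[395.0, 270.0]]
cutter (396, 268) [[396.0, 267.0]]
salt (362, 167) [[362.0, 169.0]]
26.6167
```

View pics/b4.png

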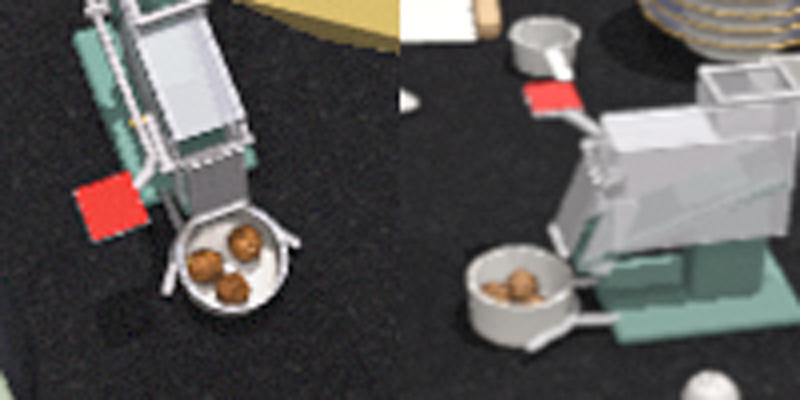

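All three walnuts are in the ramekin, at (245,243), (205,266) and (233,289) in the crop. The ramekin is home, the lid is shut and the robot is clear.

```bash
python3 -c "
from cell import *
print(sign_off())"
```

```text
the job is handed in; nothing more can be done
None
```

The job is handed in: the ramekin is home against the locator with all three walnuts in it, the lever was let up slowly so the lid is shut again, and the arm is clear, after about 27 s on the robot's clock; the arm hid the spoon and measuring cup in the last check, so I did not confirm those two had stayed put.

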